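Release a jar from the ratchet jar clamp

TASK

A glass jar is held tight in the ratchet clamp on the kitchen counter. Lift the sprung pawl off the ratchet wheel by pressing down carefully on the round thumb pad on the pawl's tail, with no more than about 18 N, and keep it lifted until the sprung jaw has backed off all the way by itself, leaving the jar standing where it is meanwhile. Then take the jar out and stand it upright and wholly on the round cork mat, without dropping it, without forcing any part of the clamp, and without disturbing the other kitchen things.

Things in the scene. Friction and masses are not known exactly. Their poses are not given: they have to be found in the camera images.
- clamp: jar clamp fixed to the counter: wooden base 290 x 116 x 14 mm, aluminium fixed jaw at its +x end, sliding jaw with rubber pad. Origin on the counter (base from x = -175 to 115 mm); z up, x from sliding to fixed jaw. The jar stands on the base at x = 50, y = 0; the jaws are 58 mm high (guide and slide 72), 50 to 64 mm wide in y. Push no part with over 18 N; highest part: the pawl pad, up to 99 mm.
- wheel_hub (a point): centre of the steel ratchet wheel: 64 mm across, 10 mm thick, 16 teeth, standing upright with its axis along clamp y, at clamp x = -75, y = 35, 45 mm above the counter. It is geared to the sliding jaw.
- pawl_pivot (a point): pivot of the dark steel pawl that locks the wheel from above, 72 mm above the counter, axis along clamp y. Its nose points to the wheel (clamp +x), its tail with the round steel thumb pad the other way (clamp -x). Pressing the pad straight down tips the nose up off the wheel; let go, it springs back and locks the jaw wherever it then is.
- pawl_tail (a point): top face of the pawl's tail, right below the centre of the domed thumb pad (28 mm across), 52 mm behind the pivot. The pad's top is 8 to 22 mm above this point (screw-adjusted, differs each time): find it by touch. It yields from about 5 N, the nose clears the teeth 4.5 to 5.5 mm down (at 7 to 9 N), a hard stop follows at 6.8 mm; a push of 10 to 14 N holds it on the stop.
- jaw (a joint): travel of the sliding jaw in m, along clamp -x: 0 clamped on the jar, 0.0316 backed off fully to its end stop. Its own spring and damper back it off in 1 to 2 s once the pawl is held clear.
- jar_center (a point): centre of the clamped glass jar, half-way up: 60 mm in diameter up to 55 mm above its foot, then a shoulder and an aluminium screw cap 53 mm in diameter; 85 mm tall, about 0.2 to 0.5 kg, z along its axis. It is to be gripped across clamp y, where its sides are free.
- jar: the same jar, origin at the centre of its underside.
- mat_top (a point): centre of the top face of the round cork mat lying on the counter, 120 mm in diameter, 6 mm thick, fixed.
- plate: bystander: small white plate, 120 mm across, 13 mm high, lying beside the mat, origin under its centre; leave alone
- spice_jar: bystander: small spice jar with black cap, 44 mm in diameter, 75 mm tall, near the clamp on the robot's side; leave alone
- green_bowl: bystander: green salad bowl, 164 mm across, 90 mm high with its leaves, beyond the clamp; leave alone
- glass_bowl: bystander: glass bowl of potatoes, 164 mm across, 90 mm high, beyond the clamp; leave alone
- carrot: bystander: carrot on the chopping board (240 x 170 x 22 mm) on the left; leave alone
- tomato: bystander: tomato on the chopping board; leave alone
- pepper_mill: bystander: black pepper mill, 54 mm in diameter, 165 mm tall, on the right; leave alone

How it is judged:
By the outcome, as a careful person would: the job done as asked, in the order asked, and still so for the second after the job is handed in, with the robot touching nothing.
It also fails if it takes over 61 s, if anything falls off the work surface, if the arm or the gripper's body presses on something with over 40 N, if the wrist force passes 120 N, or if a joint passes its speed limit or range.

ROBOT

A 6-joint arm with a two-finger parallel gripper is mounted at the origin on the work surface. World frame = base frame: x ahead of the robot, y to its left, z up, the work surface at z = 0. Lengths are in m, angles in rad, forces in N, time in s.
With the tool pointing down it reaches from about 0.35 to 0.775 m from the base axis. Payload 5.5 kg.
Tool frame: the origin (TCP) lies between the finger pads; the fingertips stand 11 mm ahead of it and the grasp point (between the pads) lies 8 mm behind it (arm.nose_length is the z of the fingertips in the tool frame, in m); z points along the fingers, y is the line along which they close (so a half turn about z gives the same grasp; the last joint's range is limited). The gripper opens to 85 mm and grips with 20 to 120 N. Pads are 22 mm wide; open, the fingers measure 114 mm over their backs; the gripper's body (76 mm by 85 mm) begins 54 mm behind the grasp point. The pads swing forward as they close: fully open they stand 13 mm farther back than shut.
Start: joints at [-1.447, 0.313, 0.046, 1.304, 0, 1.431], TCP at [0.15, -0.555, 0.242] pointing down, gripper open.
Joint ranges: [-2.76, 2.76], [-0.86, 1.69], [-1.03, 1.26], [-2.2, 2.34], [-1.47, 1.5], [-3.14, 3.14]. Speed limits (rad/s): [2.57, 2.57, 3.14, 3.14, 3.14, 3.14].

INTERFACE

Orientations are given as a rotation vector (axis times angle).
In Python, from bench import arm gives the robot as it stands.
- The arm moves only by the shell command python3 -m inch 'ROWS' [FORCE]. ROWS is JSON, a list of rows, each an object of numbers: "hand": the finger opening in mm, from 0 to 85.4; "x", "y", "z": the shift along the tool's x, y, z in mm; "yaw": the turn about the tool's z in degrees. In form: [{"hand": .., "x": .., "y": .., "z": .., "yaw": ..}, ...]. A call has 1 to 10 rows; each row is the pose to reach, as a shift and turn from the pose commanded when the call began, along the tool's axes at that moment; what a row does not reach only later rows make up. A row lasts 1/8 s, in which the tool goes at most 62.5 mm and 10.7 degrees, less where a joint would pass 70% of its speed; a pose out of reach is approached as far as the arm can. A call with a gripper value outside its range is refused whole. The fingers move at their own pace and stop on an object; FORCE is the grip in N (left out, the last holds). Time passes only in rows, so rows that repeat a pose let the fingers close. It gives the time, the measured TCP pose, the force, the opening and the grip force at its end, in the units of the state.
- arm.get_state(): the state, without advancing time (a new reading comes with each control period).
- arm.read_camera(name): name is "scene" or "top" or "wrist"; returns a dict with "img" (400x640x3 uint8, blue, green, red), "fov_y" (degrees; the focal length in pixels is half the picture's height over the tangent of half this angle, whatever the lens; pixels are square), "cx", "cy" (the principal point, pixels), "R" (3x3) and "t" (3): a world point X has camera coordinates R X + t; the wrist camera has in their place "hand_eye" (4x4, takes a point from camera to tool coordinates, whose origin is the TCP and whose axes are the flange's). Camera axes: x right, y down, z forward; pixel columns grow to the right and rows downward; lengths in m; the calibration is good to about 2 mm. A picture is of the moment at which its call begins: read the wrist's pose just before it. There is no depth.
- arm.hand_in(): hands the job in; it is judged then, once.
The state is a dict: "clock": time; "joints": joint angles; "joint_vel": joint speeds; "effort": joint torques, N m; "eef_pos": TCP position; "ee_rot": TCP orientation; "wrist_force": force on the tool from outside, world axes, zero at the start; "moment": the same for the moment, N m; "gripper_width": finger opening in m; "grasp_force": force on a finger pad.
Only numpy, scipy, OpenCV 4.12 (cv2) and the standard library are available. Lean on these libraries where they do the work, as an engineer would, in place of code of your own. Each camera call takes 0.05 s, during which the arm holds its last target. There are 200 camera calls.

## Working session

There is one attempt and no reset: what is moved stays moved. The work goes in short steps, Python scripts to look and compute and a shell command to move; the robot and the scene stay as the last step left them, time stands still between calls to the robot, and variables do not carry over. Pictures are saved under pics/ and viewed, at most 10 in all, crops included, and the job is handed in when it is done.

```bash
mkdir -p pics; ls; cat > h.py <<'E'
import numpy as np, cv2
from scipy.spatial.transform import Rotation as Rn
from bench import arm
def cam(name):
    s=arm.get_state(); c=arm.read_camera(name); h=c["img"].shape[0]
    f=h/2/np.tan(np.radians(c["fov_y"])/2)
    if "R" in c: R=np.array(c["R"]);t=np.array(c["t"])
    else:
        H=np.array(c["hand_eye"]); T=np.eye(4); T[:3,:3]=Rn.from_rotvec(s["ee_rot"]).as_matrix(); T[:3,3]=s["eef_pos"]
        M=np.linalg.inv(T@H); R=M[:3,:3]; t=M[:3,3]
    return dict(img=c["img"],f=f,cx=c["cx"],cy=c["cy"],R=R,t=t)
def ray(c,u,v):
    d=c["R"].T@np.array([(u-c["cx"])/c["f"],(v-c["cy"])/c["f"],1]); return -c["R"].T@c["t"],d
def onz(c,u,v,z):
    o,d=ray(c,u,v); return o+d*(z-o[2])/d[2]
def proj(c,X):
    p=c["R"]@np.array(X)+c["t"]; return p[:2]/p[2]*c["f"]+[c["cx"],c["cy"]]
E
python3 - <<'E'
from h import *
print(arm.get_state())
for n in ["scene","top"]:
    c=cam(n); cv2.imwrite(f"pics/{n}.png",c["img"]); print(n,-c["R"].T@c["t"],c["R"][2])
    np.savez(n+".npz",**c)
E
```

```text
pics
{'clock': 0.0, 'joints': array([-1.44665004e+00,  3.13990576e-01,  4.50310711e-02,  1.30360605e+00,
        4.72574493e-05,  1.43122026e+00]), 'joint_vel': array([ 1.20470798e-03, -1.70798671e-03, -8.29123537e-04,  4.68440367e-06,
        4.58883668e-04, -2.05429503e-04]), 'effort': array([ 3.88572507e-04, -4.80627680e+01,  2.98534799e+01,  1.92879571e-02,
       -1.02669644e-04,  7.12451325e-06]), 'eef_pos': array([ 0.14984764, -0.55464762,  0.24143574]), 'ee_rot': array([-3.11256673e+00, -4.12822051e-01, -9.56160310e-05]), 'wrist_force': array([ 0.37222856, -0.67311418, -0.10268696]), 'moment': array([ 0.03786103,  0.00139979, -0.03426641]), 'grasp_force': 0.0, 'gripper_width': 0.08509856104429081}
scene [1.49954756 0.56672628 1.02715944] [-0.63338813 -0.39297662 -0.66662497]
top [0.50894358 0.00875915 1.34293441] [ 0.07452601 -0.00509339 -0.99720606]
```

View pics/scene.png

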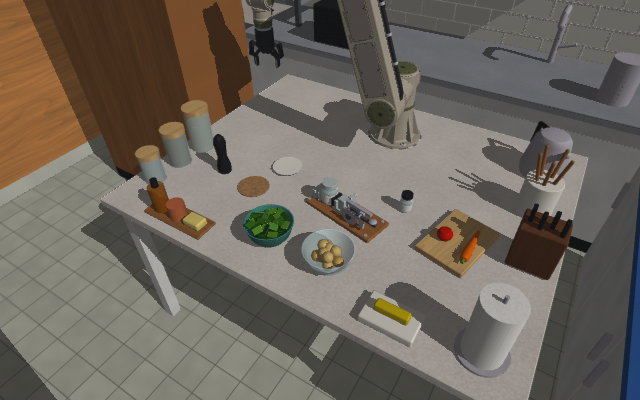

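View pics/top.png

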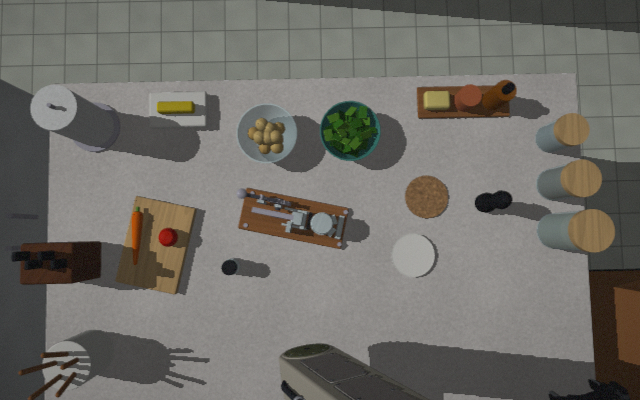

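The overhead view shows the clamp at about (295,217), with +x to the image right. The jar cap is near (323,223), the pawl pad near (242,194), the mat at (427,197) and the plate at (413,256). Next I'll measure these numerically.

```bash
python3 - <<'E'
from h import *
c=dict(np.load("top.npz")); img=c["img"]; hsv=cv2.cvtColor(img,cv2.COLOR_BGR2HSV)
H,S,V=cv2.split(hsv)
def blob(m,x0,y0,x1,y1):
    z=np.zeros_like(m,np.uint8); z[y0:y1,x0:x1]=m[y0:y1,x0:x1].astype(np.uint8)
    return z
brown=((H<18)&(S>90)&(V>40))
m=blob(brown,400,165,455,225); cs=max(cv2.findContours(m,0,1)[0],key=cv2.contourArea)
(u,v),r=cv2.minEnclosingCircle(cs); print("mat",u,v,r,onz(c,u,v,.006), "r",np.linalg.norm(onz(c,u+r,v,.006)-onz(c,u,v,.006)))
m=blob(brown,225,180,365,260)
pts=np.argwhere(m)[:,::-1].astype(np.float32)
W=np.array([onz(c,u,v,.014)[:2]*1000 for u,v in pts],np.float32)
(rc,sz,a)=cv2.minAreaRect(W); print("base",rc,sz,a); b=cv2.boxPoints((rc,sz,a)); print(b)
e=b[1]-b[0] if np.linalg.norm(b[1]-b[0])>np.linalg.norm(b[2]-b[1]) else b[2]-b[1]
ex=e/np.linalg.norm(e); ex=ex if ex[1]<0 else -ex; ey=np.array([-ex[1],ex[0]])
o=np.array(rc)+30*ex
print("clamp origin",o,"ex",ex,"ey",ey,"yaw deg",np.degrees(np.arctan2(ex[1],ex[0])))
for n,x,y,z in [("jar",50,0,.0565),("hub",-75,35,.045)]: 
    p=o+x*ex+y*ey; print(n,p,proj(c,[p[0]/1e3,p[1]/1e3,z]))
p=o+50*ex; print("cap px",proj(c,[p[0]/1e3,p[1]/1e3,.099]))
cv2.imwrite("pics/crop.png",cv2.resize(img[175:265,225:365],None,fx=5.5,fy=5.5,interpolation=2))
for px in [(413,256)]: print("plate",onz(c,*px,.013))
for px in [(230,267)]: print("spice",onz(c,*px,.075))
s=arm.get_state(); print(Rn.from_rotvec(s["ee_rot"]).as_matrix().round(3))
print("handeye",np.round(arm.read_camera("wrist")["hand_eye"],3))
E
```

```text
mat 426.216064453125 196.48765563964844 21.268226623535156 [ 0.60254338 -0.30492525  0.006     ] r 0.059369794498882515
base (550.7505493164062, 67.51006317138672) (287.4573059082031, 114.15737915039062) 77.29197692871094
[[463.45224  -60.14145 ]
 [574.8132   -85.254105]
 [638.0488   195.16158 ]
 [526.6879   220.27423 ]]
clamp origin [544.1510663   38.24495125] ex [-0.21998277 -0.97550374] ey [ 0.97550374 -0.21998277] yaw deg -102.708015
jar [533.15192747 -10.5302372 ] [321.52234436 223.38741178]
hub [594.79240656 103.70833492] [278.67672556 201.5704647 ]
cap px [321.76193359 223.07187721]
plate [ 0.43892093 -0.26049926  0.013     ]
spice [0.4243364 0.2314221 0.075    ]
[[ 0.965  0.261 -0.   ]
 [ 0.261 -0.965  0.002]
 [ 0.    -0.002 -1.   ]]
handeye [[ 0.001 -0.959 -0.283  0.071]
 [ 1.     0.001  0.     0.002]
 [-0.    -0.283  0.959 -0.132]
 [ 0.     0.     0.     1.   ]]
```

View pics/crop.png

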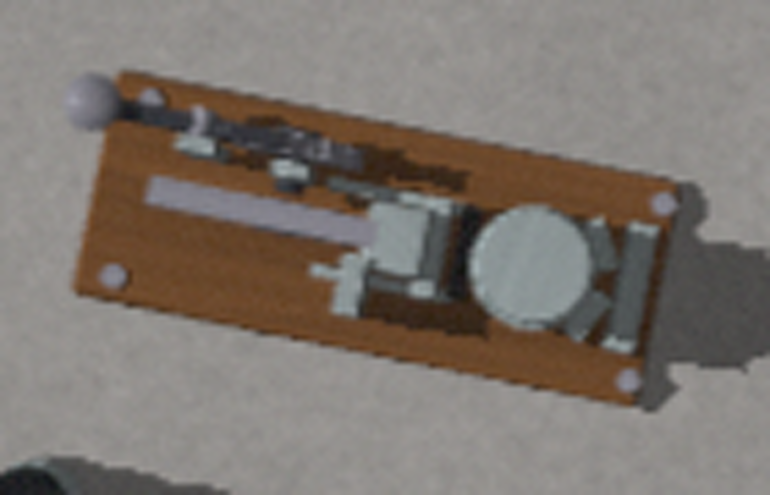

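The crop shows the pad at crop (92,101), which is full-image (241.7,193.4). The cap is at crop (531,266) and agrees with the base-derived jar position. Next I'll work out the approach.

```bash
cat >> h.py <<'E'
O=np.array([544.15,38.25]); EX=np.array([-.21998,-.9755]); EY=np.array([.9755,-.21998])
def cl(x,y,z): p=O+x*EX+y*EY; return np.array([p[0],p[1],z])/1e3
def inv(P): d=np.array(P)[:2]*1e3-O; return d@EX,d@EY
def shift(P,s=None):
    s=s or arm.get_state(); R=Rn.from_rotvec(s["ee_rot"]).as_matrix()
    ya=np.degrees(np.arctan2(EX[1],EX[0]))+180; cur=np.degrees(np.arctan2(R[1,0],R[0,0]))
    return (R.T@(np.array(P)-s["eef_pos"])*1e3).round(1),"yaw",round(-(ya-cur),1)
E
python3 - <<'E'
from h import *
c=dict(np.load("top.npz"))
for z in (.08,.09): P=onz(c,241.7,193.4,z); print(P,inv(P))
P[2]=.2; print(shift(P))
E
```

```text
[0.61616124 0.1980776  0.08      ] (np.float64(-171.7528549793341), np.float64(35.08809310910276))
[0.61531229 0.19657856 0.09      ] (np.float64(-170.1037916283121), np.float64(34.589693815868706))
(array([ 645.2, -603.9,   42.6]), 'yaw', np.float64(-62.2))
```

```bash
python3 -m inch '[{"hand":0,"x":645,"y":-604,"z":20,"yaw":-62},{"hand":0,"x":645,"y":-604,"z":20,"yaw":-62},{"hand":0,"x":645,"y":-604,"z":20,"yaw":-62},{"hand":0,"x":645,"y":-604,"z":20,"yaw":-62},{"hand":0,"x":645,"y":-604,"z":20,"yaw":-62},{"hand":0,"x":645,"y":-604,"z":20,"yaw":-62},{"hand":0,"x":645,"y":-604,"z":20,"yaw":-62},{"hand":0,"x":645,"y":-604,"z":20,"yaw":-62},{"hand":0,"x":645,"y":-604,"z":20,"yaw":-62},{"hand":0,"x":645,"y":-604,"z":20,"yaw":-62}]'
python3 - <<'E'
from h import *
P=cl(-171,35,.2); print(shift(P)); print(arm.get_state()["joints"])
E
```

```text
clock: 1.4
eef_pos: [0.4796, -0.0219, 0.2281]
ee_rot: [2.456, 1.958, 0.0]
wrist_force: [0.3, -0.9, 0.6]
gripper_width: 0.0003
grasp_force: 0.0
(array([244.2,  83.8, 227.9]), 'yaw', np.float64(-0.2))
[-2.12912417e-01  1.34801248e-01 -2.17617265e-01  1.21784140e+00
 -3.25694815e-04  1.58266613e+00]
```

```bash
python3 -m inch '[{"hand":0,"x":244,"y":84,"z":28},{"hand":0,"x":244,"y":84,"z":28},{"hand":0,"x":244,"y":84,"z":28},{"hand":0,"x":244,"y":84,"z":28},{"hand":0,"x":244,"y":84,"z":28},{"hand":0,"x":244,"y":84,"z":28},{"hand":0,"x":244,"y":84,"z":28}]'
python3 - <<'E'
from h import *
print(shift(cl(-171,35,200)))
c=cam("wrist"); np.savez("w1.npz",**c); cv2.imwrite("pics/w1.png",c["img"])
for z in (85,99): print(proj(c,cl(-171,35,z)))
E
```

```text
(array([244.2,  84. ,  28.1]), 'yaw', np.float64(-0.2))
[ 430.4175421  -133.43043645]
[ 437.95008531 -149.90227974]$[0]: bad value
```

View pics/w1.png

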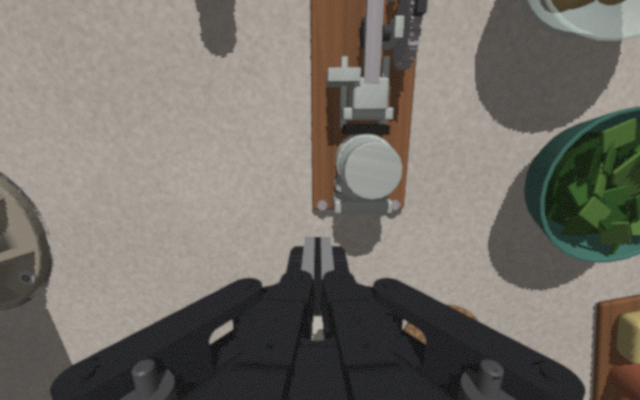

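The row was refused because it had no yaw, so this view is from the en-route pose: cap at (369,167), fingertips at (318,240). Moving on with all the fields filled in.

```bash
python3 -m inch '[{"hand":0,"x":244,"y":84,"z":28,"yaw":0},{"hand":0,"x":244,"y":84,"z":28,"yaw":0},{"hand":0,"x":244,"y":84,"z":28,"yaw":0},{"hand":0,"x":244,"y":84,"z":28,"yaw":0},{"hand":0,"x":244,"y":84,"z":28,"yaw":0},{"hand":0,"x":244,"y":84,"z":28,"yaw":0},{"hand":0,"x":244,"y":84,"z":28,"yaw":0}]'
python3 - <<'E'
from h import *
print(shift(cl(-171,35,200)))
c=cam("wrist"); np.savez("w1.npz",**c); cv2.imwrite("pics/w2.png",c["img"])
for z in (85,99): print(proj(c,cl(-171,35,z)))
E
```

```text
clock: 2.33
eef_pos: [0.6146, 0.1939, 0.2004]
ee_rot: [2.458, 1.956, -0.001]
wrist_force: [-0.1, -0.4, -0.1]
gripper_width: -0.0002
grasp_force: 0.0
(array([3.7, 0.5, 0.4]), 'yaw', np.float64(-0.3))
[316.99740646 191.59537395]
[316.95867337 195.91729587]
```

View pics/w2.png

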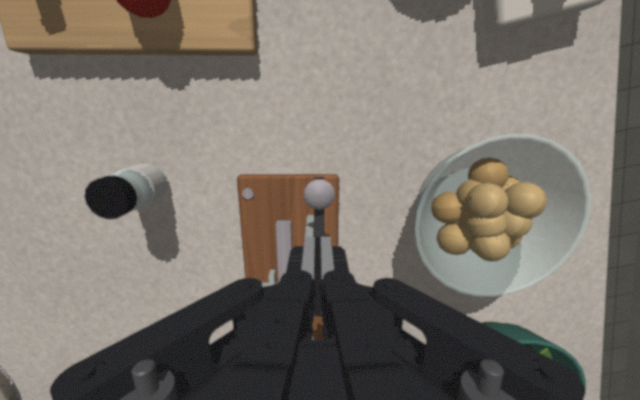

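The pad is at (319,194), where I predicted it, so the gripper can descend over it.

```bash
python3 -m inch '[{"hand":0,"x":4,"y":1,"z":40,"yaw":0},{"hand":0,"x":4,"y":1,"z":70,"yaw":0},{"hand":0,"x":4,"y":1,"z":84,"yaw":0},{"hand":0,"x":4,"y":1,"z":87,"yaw":0},{"hand":0,"x":4,"y":1,"z":87,"yaw":0}]'
python3 -m inch '[{"hand":0,"x":0,"y":0,"z":1.5,"yaw":0},{"hand":0,"x":0,"y":0,"z":3,"yaw":0},{"hand":0,"x":0,"y":0,"z":3,"yaw":0}]'
python3 - <<'E'
from h import *
s=arm.get_state(); print(inv(s["eef_pos"]),s["eef_pos"],s["wrist_force"])
c=dict(np.load("top.npz")); w=dict(np.load("w1.npz"))
o1,d1=ray(c,241.7,193.4); o2,d2=ray(w,319,194)
k=np.linalg.lstsq(np.c_[d1,-d2],o2-o1,rcond=None)[0]; print("pad",o1+k[0]*d1,o2+k[1]*d2, inv(o2+k[1]*d2), inv(o1+k[0]*d1))
E
```

```text
clock: 3.0
eef_pos: [0.6177, 0.1986, 0.1144]
ee_rot: [2.457, 1.957, 0.002]
wrist_force: [0.2, -1.0, 0.3]
gripper_width: -0.0004
grasp_force: 0.0
clock: 3.38
eef_pos: [0.6171, 0.199, 0.1103]
ee_rot: [2.456, 1.958, 0.0]
wrist_force: [0.5, 0.5, -0.3]
gripper_width: 0.0003
grasp_force: 0.0
(np.float64(-172.8539117035308), np.float64(35.80174485492289)) [0.61709963 0.1989947  0.11031197] [ 0.52414365  0.50138194 -0.29897552]
pad [0.61537261 0.19668508 0.08928941] [0.61738582 0.19600404 0.08935823] (np.float64(-169.99948153530676), np.float64(36.7388075451142)) (np.float64(-170.22097307124565), np.float64(34.62510976777981))
```

```bash
python3 -m inch '[{"hand":0,"x":-2,"y":0,"z":1.5,"yaw":0},{"hand":0,"x":-2,"y":0,"z":3,"yaw":0},{"hand":0,"x":-2,"y":0,"z":3,"yaw":0}]' | grep -E 'pos|wrist'
python3 -m inch '[{"hand":0,"x":0,"y":0,"z":1.2,"yaw":0},{"hand":0,"x":0,"y":0,"z":2.5,"yaw":0},{"hand":0,"x":0,"y":0,"z":2.5,"yaw":0}]' | grep -E 'pos|wrist'
```

```text
eef_pos: [0.6164, 0.1969, 0.1069]
wrist_force: [-0.1, 0.3, 0.7]
eef_pos: [0.6165, 0.1969, 0.1044]
wrist_force: [0.3, 0.1, -0.0]
```

```bash
python3 -m inch '[{"hand":0,"x":0,"y":0,"z":1.2,"yaw":0},{"hand":0,"x":0,"y":0,"z":2.5,"yaw":0},{"hand":0,"x":0,"y":0,"z":2.5,"yaw":0}]' | grep -E 'pos|wrist'
```

```text
eef_pos: [0.6165, 0.1969, 0.1019]
wrist_force: [-0.1, -0.0, -0.2]
```

```bash
python3 -m inch '[{"hand":0,"x":0,"y":0,"z":1,"yaw":0},{"hand":0,"x":0,"y":0,"z":2,"yaw":0},{"hand":0,"x":0,"y":0,"z":2,"yaw":0}]' | grep -E 'pos|wrist'
```

```text
eef_pos: [0.6167, 0.197, 0.1004]
wrist_force: [-1.2, 0.5, 1.4]
```

```bash
python3 -m inch '[{"hand":0,"x":0,"y":0,"z":1,"yaw":0},{"hand":0,"x":0,"y":0,"z":1,"yaw":0}]' | grep -E 'clock|pos|wrist'
```

```text
clock: 5.12
eef_pos: [0.6168, 0.1971, 0.0998]
wrist_force: [-1.6, 0.3, 4.5]
```

```bash
python3 -m inch '[{"hand":0,"x":0,"y":0,"z":1,"yaw":0},{"hand":0,"x":0,"y":0,"z":2,"yaw":0},{"hand":0,"x":0,"y":0,"z":2,"yaw":0}]' | grep -E 'pos|wrist'
python3 -m inch '[{"hand":0,"x":0,"y":0,"z":1,"yaw":0},{"hand":0,"x":0,"y":0,"z":2,"yaw":0},{"hand":0,"x":0,"y":0,"z":2,"yaw":0}]' | grep -E 'pos|wrist'
```

```text
eef_pos: [0.617, 0.1975, 0.098]
wrist_force: [-1.0, 0.8, 6.5]
eef_pos: [0.6171, 0.1979, 0.0963]
wrist_force: [-1.7, 2.6, 3.8]
```

```bash
python3 -m inch '[{"hand":0,"x":0,"y":0,"z":0.5,"yaw":0},{"hand":0,"x":0,"y":0,"z":0.5,"yaw":0}]' | grep -E 'pos|wrist'
python3 - <<'E'
from h import *
c=cam("wrist"); cv2.imwrite("pics/w3.png",cv2.resize(c["img"][130:290,220:420],None,fx=3,fy=3)); print(arm.get_state()["wrist_force"],inv(arm.get_state()["eef_pos"]))
E
```

```text
eef_pos: [0.6171, 0.198, 0.0957]
wrist_force: [-0.5, 3.0, 5.0]
[-1.51328807  2.65485402  6.18416428] (np.float64(-171.83484982458953), np.float64(36.06499330794352))
```

View pics/w3.png

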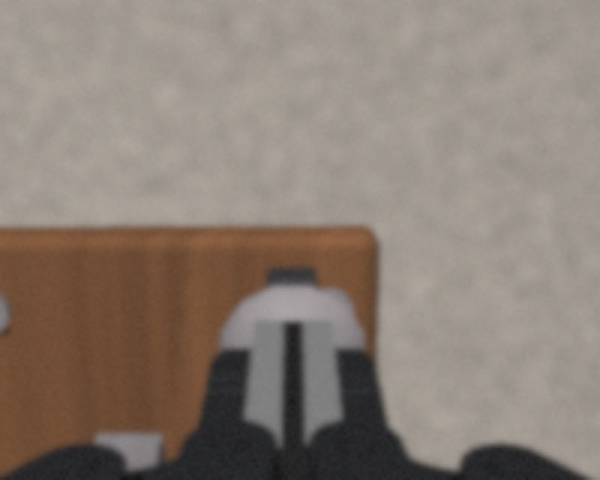

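The fingertips sit on the pad (pad centred near (292,325) in the crop, with its far edge visible). I'll press on in small steps.

```bash
python3 -m inch '[{"hand":0,"x":0,"y":0,"z":0.8,"yaw":0},{"hand":0,"x":0,"y":0,"z":1.5,"yaw":0},{"hand":0,"x":0,"y":0,"z":1.5,"yaw":0}]' | grep -E 'pos|wrist'
```

```text
eef_pos: [0.6172, 0.1982, 0.0944]
wrist_force: [-1.5, 3.8, 6.9]
```

```bash
python3 -m inch '[{"hand":0,"x":0,"y":0,"z":1,"yaw":0},{"hand":0,"x":0,"y":0,"z":1,"yaw":0}]' | grep -E 'pos|wrist'
```

```text
eef_pos: [0.6173, 0.1983, 0.0936]
wrist_force: [-1.3, 3.6, 8.0]
```

```bash
python3 -m inch '[{"hand":0,"x":0,"y":0,"z":1,"yaw":0},{"hand":0,"x":0,"y":0,"z":1,"yaw":0}]' | grep -E 'pos|wrist'
```

```text
eef_pos: [0.6174, 0.1984, 0.0933]
wrist_force: [-1.4, 3.1, 11.1]
```

```bash
python3 - <<'E'
from h import *
c=cam("top"); print(arm.get_state()["clock"]); cv2.imwrite("pics/t2.png",cv2.resize(c["img"][175:265,225:365],None,fx=5.5,fy=5.5,interpolation=2))
E
```

```text
7.1
```

View pics/t2.png

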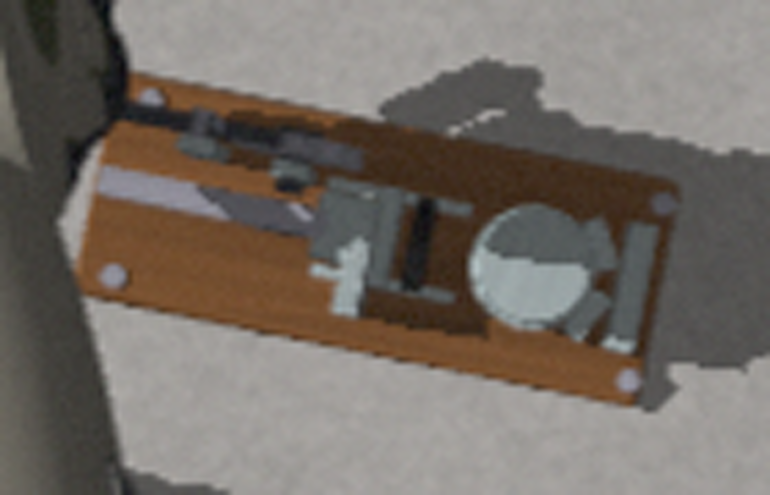

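The jaw is backing off: the black rubber pad has gone from crop (458,250) to (420,250), about 20 mm, and the jar hasn't moved. The push is 11 N. Holding.

```bash
python3 -m inch '[{"hand":0,"x":0,"y":0,"z":0,"yaw":0},{"hand":0,"x":0,"y":0,"z":0,"yaw":0},{"hand":0,"x":0,"y":0,"z":0,"yaw":0},{"hand":0,"x":0,"y":0,"z":0,"yaw":0},{"hand":0,"x":0,"y":0,"z":0,"yaw":0},{"hand":0,"x":0,"y":0,"z":0,"yaw":0},{"hand":0,"x":0,"y":0,"z":0,"yaw":0},{"hand":0,"x":0,"y":0,"z":0,"yaw":0},{"hand":0,"x":0,"y":0,"z":0,"yaw":0},{"hand":0,"x":0,"y":0,"z":0,"yaw":0}]' | grep -E 'clock|pos|wrist'
cat > jaw.py <<'E'
from h import *
c=cam("top"); 
# darkness profile along clamp x at rubber pad height
g=cv2.cvtColor(c["img"],6).astype(np.float32)
def prof(g):
    X=np.arange(-60,25,1.); z=45
    P=np.array([np.mean([cv2.getRectSubPix(g,(1,1),tuple(map(float,proj(c,cl(x,y,z)))))[0,0] for y in (-10,-5,0,5)]) for x in X]); return X[P.argmin()],P.min()
print("pad x now",prof(g),"before",prof(cv2.cvtColor(np.load("top.npz")["img"],6).astype(np.float32)),arm.get_state()["clock"])
E
python3 jaw.py
```

```text
clock: 8.35
eef_pos: [0.6173, 0.1984, 0.0933]
wrist_force: [-2.9, 2.4, 10.9]
pad x now (np.float64(-15.0), np.float32(24.501476)) before (np.float64(15.0), np.float32(28.609713)) 8.4
```

```bash
python3 -m inch '[{"hand":0,"x":0,"y":0,"z":0,"yaw":0},{"hand":0,"x":0,"y":0,"z":0,"yaw":0},{"hand":0,"x":0,"y":0,"z":0,"yaw":0},{"hand":0,"x":0,"y":0,"z":0,"yaw":0},{"hand":0,"x":0,"y":0,"z":0,"yaw":0},{"hand":0,"x":0,"y":0,"z":0,"yaw":0},{"hand":0,"x":0,"y":0,"z":0,"yaw":0},{"hand":0,"x":0,"y":0,"z":0,"yaw":0}]' | grep -E 'clock|pos|wrist'; python3 jaw.py
```

```text
clock: 9.4
eef_pos: [0.6174, 0.1984, 0.0933]
wrist_force: [-2.1, 3.7, 11.3]
pad x now (np.float64(-16.0), np.float32(24.565435)) before (np.float64(15.0), np.float32(28.609713)) 9.45
```

Travel is about 31 mm and has stopped changing. I'll hold a little longer, then lift gently.

```bash
python3 -m inch '[{"hand":0,"x":0,"y":0,"z":0,"yaw":0},{"hand":0,"x":0,"y":0,"z":0,"yaw":0},{"hand":0,"x":0,"y":0,"z":0,"yaw":0},{"hand":0,"x":0,"y":0,"z":0,"yaw":0},{"hand":0,"x":0,"y":0,"z":0,"yaw":0},{"hand":0,"x":0,"y":0,"z":0,"yaw":0},{"hand":0,"x":0,"y":0,"z":0,"yaw":0},{"hand":0,"x":0,"y":0,"z":0,"yaw":0}]' | grep -E 'clock|wrist'; python3 jaw.py
python3 -m inch '[{"hand":0,"x":0,"y":0,"z":-3,"yaw":0},{"hand":0,"x":0,"y":0,"z":-6,"yaw":0},{"hand":0,"x":0,"y":0,"z":-12,"yaw":0},{"hand":0,"x":0,"y":0,"z":-30,"yaw":0},{"hand":0,"x":0,"y":0,"z":-70,"yaw":0},{"hand":0,"x":0,"y":0,"z":-110,"yaw":0},{"hand":0,"x":0,"y":0,"z":-110,"yaw":0}]'
python3 - <<'E'
from h import *
print(shift(cl(50,0,190)))
E
```

```text
clock: 10.45
wrist_force: [-2.5, 3.7, 11.3]
pad x now (np.float64(-16.0), np.float32(26.541605)) before (np.float64(15.0), np.float32(28.609713)) 10.5
clock: 11.38
eef_pos: [0.6186, 0.1973, 0.2049]
ee_rot: [2.454, 1.956, 0.009]
wrist_force: [0.1, -0.2, 0.5]
gripper_width: 0.0004
grasp_force: 0.0
(array([-221.7,  -37.1,   14.1]), 'yaw', np.float64(-0.2))
```

```bash
python3 -m inch '[{"hand":85,"x":-222,"y":-37,"z":0,"yaw":0},{"hand":85,"x":-222,"y":-37,"z":0,"yaw":0},{"hand":85,"x":-222,"y":-37,"z":0,"yaw":0},{"hand":85,"x":-222,"y":-37,"z":0,"yaw":0},{"hand":85,"x":-222,"y":-37,"z":0,"yaw":0},{"hand":85,"x":-222,"y":-37,"z":0,"yaw":0},{"hand":85,"x":-222,"y":-37,"z":0,"yaw":0}]' | grep -E 'clock|pos|width'
python3 - <<'E'
from h import *
print(shift(cl(50,0,190)))
c=cam("wrist"); np.savez("w4.npz",**c); cv2.imwrite("pics/w4.png",c["img"])
print("cap predicted",proj(c,cl(50,0,99)),"mat",proj(c,[.6025,-.305,.006]))
E
```

```text
clock: 12.25
eef_pos: [0.5313, -0.0102, 0.2007]
gripper_width: 0.0849
(array([ 0.1,  1.9, 10.7]), 'yaw', np.float64(-0.1))
cap predicted [318.67859678 200.01972667] mat [412.61259622 366.80815473]
```

View pics/w4.png

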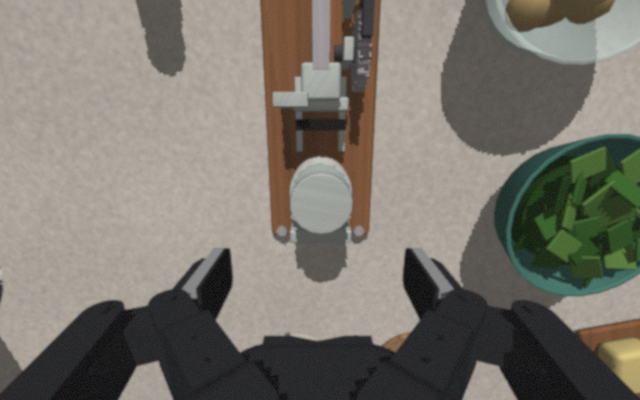

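The cap circle spans about x 290–352 and y 172–233, centre (321,203). The fingers are open and straddle it, and the jaw is well clear behind.

```bash
python3 - <<'E'
from h import *
c=dict(np.load("w4.npz")); g=cv2.cvtColor(c["img"],6)
k=cv2.HoughCircles(cv2.GaussianBlur(g,(3,3),0)[150:260,260:380],cv2.HOUGH_GRADIENT,1,100,param1=80,param2=12,minRadius=26,maxRadius=36)
print(k+[260,150,0]); u,v,r=(k+[260,150,0])[0,0]
for p in [(u,v),(321,203)]:
    P=onz(c,*p,.099); print(P,inv(P),shift([P[0],P[1],.046]))
print("diam mm",(onz(c,u+r,v,.099)-onz(c,u-r,v,.099)))
E
```

```text
[[[320.5 204.5  31. ]]]
[ 0.53378289 -0.01469468  0.099     ] (np.float64(53.92809460647507), np.float64(1.5336525772985183)) (array([ -3.9,   3.5, 154.7]), 'yaw', np.float64(-0.1))
[ 0.53447937 -0.01349957  0.099     ] (np.float64(52.60905219780049), np.float64(1.9501683283192026)) (array([ -2.6,   3.9, 154.7]), 'yaw', np.float64(-0.1))
diam mm [ 0.0508407  -0.01147495  0.        ]
```

```bash
python3 -m inch '[{"hand":85,"x":-2,"y":3,"z":40,"yaw":0},{"hand":85,"x":-2,"y":3,"z":75,"yaw":0},{"hand":85,"x":-2,"y":3,"z":100,"yaw":0},{"hand":85,"x":-2,"y":3,"z":120,"yaw":0},{"hand":85,"x":-2,"y":3,"z":138,"yaw":0},{"hand":85,"x":-2,"y":3,"z":150,"yaw":0},{"hand":85,"x":-2,"y":3,"z":154,"yaw":0},{"hand":85,"x":-2,"y":3,"z":154,"yaw":0}]' | grep -vE 'rot'
```

```text
clock: 13.3
eef_pos: [0.5337, -0.0137, 0.0472]
wrist_force: [-0.1, -0.1, 0.1]
gripper_width: 0.085
grasp_force: 0.0
```

```bash
python3 -m inch '[{"hand":66,"x":0,"y":0,"z":0,"yaw":0},{"hand":64,"x":0,"y":0,"z":0,"yaw":0},{"hand":62,"x":0,"y":0,"z":0,"yaw":0},{"hand":62,"x":0,"y":0,"z":0,"yaw":0}]' 20 | grep -vE 'rot'
python3 -m inch '[{"hand":61,"x":0,"y":0,"z":0,"yaw":0},{"hand":60,"x":0,"y":0,"z":0,"yaw":0},{"hand":59,"x":0,"y":0,"z":0,"yaw":0},{"hand":57,"x":0,"y":0,"z":0,"yaw":0},{"hand":55,"x":0,"y":0,"z":0,"yaw":0},{"hand":55,"x":0,"y":0,"z":0,"yaw":0}]' 20 | grep -vE 'rot'
```

```text
clock: 13.8
eef_pos: [0.5336, -0.0139, 0.0474]
wrist_force: [0.0, -0.8, -0.2]
gripper_width: 0.0618
grasp_force: 0.0
clock: 14.55
eef_pos: [0.5335, -0.0138, 0.0477]
wrist_force: [-2.2, 1.3, 7.2]
gripper_width: 0.0588
grasp_force: 19.4
```

```bash
python3 -m inch '[{"hand":50,"x":0,"y":0,"z":0,"yaw":0},{"hand":50,"x":0,"y":0,"z":-1,"yaw":0},{"hand":50,"x":2,"y":0,"z":-3,"yaw":0},{"hand":50,"x":5,"y":0,"z":-6,"yaw":0},{"hand":50,"x":6,"y":0,"z":-12,"yaw":0},{"hand":50,"x":6,"y":0,"z":-20,"yaw":0},{"hand":50,"x":6,"y":0,"z":-20,"yaw":0}]' 45 | grep -vE 'rot'
```

```text
clock: 15.42
eef_pos: [0.5357, -0.0082, 0.0682]
wrist_force: [-1.0, -0.8, -4.1]
gripper_width: 0.0584
grasp_force: 46.6
```

```bash
python3 -m inch '[{"hand":50,"x":6,"y":0,"z":-30,"yaw":0},{"hand":50,"x":6,"y":0,"z":-60,"yaw":0},{"hand":50,"x":6,"y":0,"z":-80,"yaw":0},{"hand":50,"x":6,"y":0,"z":-85,"yaw":0},{"hand":50,"x":6,"y":0,"z":-85,"yaw":0}]' | grep -vE 'rot'
python3 - <<'E'
from h import *
print(shift([.6025,-.305,.15]))
E
```

```text
clock: 16.05
eef_pos: [0.536, -0.0022, 0.1518]
wrist_force: [-0.4, -0.6, -3.9]
gripper_width: 0.0586
grasp_force: 47.5
(array([-280.3,  132.4,    1.8]), 'yaw', np.float64(-0.2))
```

```bash
python3 -m inch '[{"hand":50,"x":-20,"y":9,"z":0,"yaw":0},{"hand":50,"x":-55,"y":26,"z":0,"yaw":0},{"hand":50,"x":-100,"y":47,"z":0,"yaw":0},{"hand":50,"x":-145,"y":68,"z":0,"yaw":0},{"hand":50,"x":-190,"y":90,"z":0,"yaw":0},{"hand":50,"x":-230,"y":108,"z":0,"yaw":0},{"hand":50,"x":-260,"y":122,"z":0,"yaw":0},{"hand":50,"x":-275,"y":130,"z":0,"yaw":0},{"hand":50,"x":-280,"y":132,"z":0,"yaw":0},{"hand":50,"x":-280,"y":132,"z":0,"yaw":0}]' | grep -vE 'rot'
python3 - <<'E'
from h import *
print(shift([.6025,-.305,.0395]))
c=cam("top"); cv2.imwrite("pics/t3.png",cv2.resize(c["img"][120:300,300:520],None,fx=3.5,fy=3.3))
c=cam("wrist"); cv2.imwrite("pics/w5.png",c["img"]); print(proj(c,[.6025,-.305,.006]))
E
```

```text
clock: 17.3
eef_pos: [0.6021, -0.3036, 0.1516]
wrist_force: [-0.1, 0.2, -4.4]
gripper_width: 0.0586
grasp_force: 47.4
(array([ -1.4,   0.8, 112.1]), 'yaw', np.float64(-0.1))
[317.43287162 189.11940937]
```

View pics/w5.png

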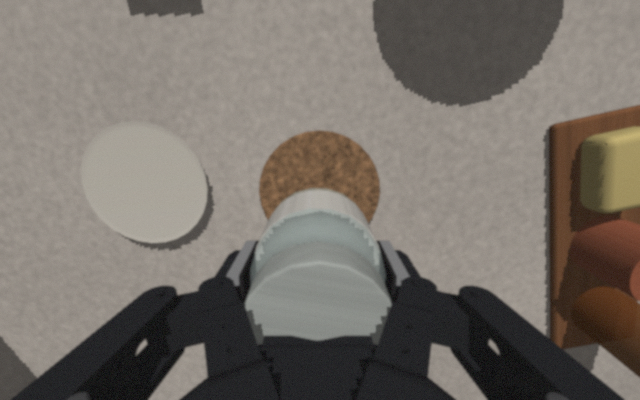

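The mat is centred at about (320,190), as predicted, and the jar hangs straight in the grip. Lowering.

```bash
python3 -m inch '[{"hand":50,"x":-1,"y":1,"z":20,"yaw":0},{"hand":50,"x":-1,"y":1,"z":50,"yaw":0},{"hand":50,"x":-1,"y":1,"z":75,"yaw":0},{"hand":50,"x":-1,"y":1,"z":92,"yaw":0},{"hand":50,"x":-1,"y":1,"z":101,"yaw":0},{"hand":50,"x":-1,"y":1,"z":105,"yaw":0},{"hand":50,"x":-1,"y":1,"z":105,"yaw":0}]' | grep -vE 'rot'
python3 -m inch '[{"hand":50,"x":0,"y":0,"z":1.5,"yaw":0},{"hand":50,"x":0,"y":0,"z":3,"yaw":0},{"hand":50,"x":0,"y":0,"z":4,"yaw":0},{"hand":50,"x":0,"y":0,"z":4,"yaw":0}]' | grep -vE 'rot'
```

```text
clock: 18.27
eef_pos: [0.6035, -0.3059, 0.0477]
wrist_force: [0.3, -0.3, -4.1]
gripper_width: 0.0582
grasp_force: 47.4
clock: 18.77
eef_pos: [0.6031, -0.3057, 0.0431]
wrist_force: [0.6, 0.5, -4.3]
gripper_width: 0.0585
grasp_force: 47.4
```

```bash
python3 -m inch '[{"hand":50,"x":0,"y":0,"z":1,"yaw":0},{"hand":50,"x":0,"y":0,"z":2,"yaw":0},{"hand":50,"x":0,"y":0,"z":2,"yaw":0}]' | grep -E 'pos|wrist'
python3 -m inch '[{"hand":50,"x":0,"y":0,"z":1,"yaw":0},{"hand":50,"x":0,"y":0,"z":1,"yaw":0}]' | grep -E 'pos|wrist'
```

```text
eef_pos: [0.603, -0.3057, 0.041]
wrist_force: [0.4, -0.3, -3.9]
eef_pos: [0.6032, -0.3057, 0.0401]
wrist_force: [0.3, -0.1, -4.6]
```

```bash
python3 -m inch '[{"hand":50,"x":0,"y":0,"z":1,"yaw":0},{"hand":50,"x":0,"y":0,"z":1,"yaw":0}]' | grep -E 'pos|wrist'
python3 -m inch '[{"hand":50,"x":0,"y":0,"z":0.7,"yaw":0},{"hand":50,"x":0,"y":0,"z":0.7,"yaw":0}]' | grep -E 'pos|wrist'
```

```text
eef_pos: [0.6032, -0.3058, 0.04]
wrist_force: [-1.2, 1.5, 3.1]
eef_pos: [0.6032, -0.3057, 0.04]
wrist_force: [-4.6, 2.5, 7.0]
```

The jar is seated. Releasing gently.

```bash
python3 -m inch '[{"hand":57,"x":0,"y":0,"z":-0.7,"yaw":0},{"hand":59,"x":0,"y":0,"z":-0.7,"yaw":0},{"hand":60.5,"x":0,"y":0,"z":-0.7,"yaw":0},{"hand":63,"x":0,"y":0,"z":-0.7,"yaw":0},{"hand":70,"x":0,"y":0,"z":-0.7,"yaw":0},{"hand":80,"x":0,"y":0,"z":-0.7,"yaw":0},{"hand":85,"x":0,"y":0,"z":-0.7,"yaw":0},{"hand":85,"x":0,"y":0,"z":-0.7,"yaw":0}]' 20 | grep -vE 'rot'
python3 -m inch '[{"hand":85,"x":0,"y":0,"z":-10,"yaw":0},{"hand":85,"x":0,"y":0,"z":-30,"yaw":0},{"hand":85,"x":0,"y":0,"z":-60,"yaw":0},{"hand":85,"x":0,"y":0,"z":-100,"yaw":0},{"hand":85,"x":0,"y":0,"z":-140,"yaw":0},{"hand":85,"x":0,"y":0,"z":-180,"yaw":0},{"hand":85,"x":0,"y":0,"z":-180,"yaw":0}]' | grep -vE 'rot'
python3 - <<'E'
from h import *
c=cam("wrist"); cv2.imwrite("pics/w6.png",c["img"])
E
```

```text
clock: 20.9
eef_pos: [0.6032, -0.3057, 0.0391]
wrist_force: [0.3, 0.2, 0.2]
gripper_width: 0.0847
grasp_force: 0.0
clock: 21.78
eef_pos: [0.605, -0.3069, 0.2247]
wrist_force: [-0.3, -0.4, -0.3]
gripper_width: 0.0853
grasp_force: 0.0
```

View pics/w6.png

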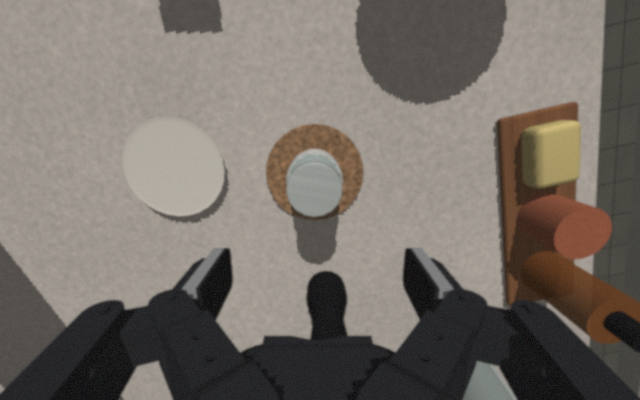

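The jar stands upright inside the mat: cap at (314,190), mat centre (315,171). The arm is clear and nothing else has been disturbed.

```bash
python3 -c "from bench import arm; print(arm.hand_in())"
```

```text
the job is handed in; nothing more can be done
None
```

I held the pawl pad down at about 11 N until the jaw had backed off fully (about 31 mm measured), then stood the jar upright within the cork mat and handed in the job at about 22 s. The hand-in returned no verdict.

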